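Unstack the bead containers into their desk holders

ROBOT

A 7-joint arm with a two-finger parallel gripper is mounted at the origin on the work surface. World frame = base frame: x ahead of the robot, y to its left, z up, the work surface at z = 0. Lengths are in mm, angles in rad, forces in N, time in s.
With the tool pointing down it reaches from about 425 to 875 mm from the base axis. Payload 4.7 kg.
Tool frame: the origin (TCP) lies between the finger pads; the fingertips stand 11 mm ahead of it and the grasp point (between the pads) lies 8 mm behind it; z points along the fingers, y is the line along which they close (so a half turn about z gives the same grasp; the last joint's range is limited). The gripper opens to 87 mm and grips with 3 to 60 N. Pads are 19 mm wide; open, the fingers measure 117 mm over their backs; the gripper's body (75 mm by 190 mm) begins 51 mm behind the grasp point.
Start: joints at [1.312, 0.321, -0.07, 1.45, 0.023, 1.371, -0.057], TCP at [175.108, -625.989, 233.587] pointing down, gripper open.
Joint ranges: [-2.86, 2.86], [-0.3, 2.09], [-1.38, 1.24], [0.06, 2.45], [-1.56, 4.7], [0.09, 2.05], [-2.69, 2.69]. Speed limits (rad/s): [2.57, 2.57, 3.14, 3.14, 3.14, 3.14, 3.14].

INTERFACE

Orientations are given as a unit quaternion [w, x, y, z].
In Python, from rig import robot gives the robot as it stands.
- The arm moves only by the tool apply_moves, never from a script. Its argument "deltas" is text: rows parted by semicolons, each of 7 numbers parted by spaces: the shift along the tool's x, y, z in mm, then the turn, a rotation vector about the tool's x, y, z in rad, then the closure in counts, from 0 (fully open) to 255 (shut). In form: tx ty tz rx ry rz jaw; .... A call has 1 to 12 rows; each row is the pose to reach, as a shift and turn from the pose commanded when the call began, along the tool's axes at that moment; what a row does not reach only later rows make up. A row lasts 1/12 s, in which the tool goes at most 41.7 mm and 7.16 degrees, less where a joint would pass 70% of its speed; a pose out of reach is approached as far as the arm can. A call with a gripper value outside its range is refused whole. The fingers move at their own pace and stop on an object; "force" is the grip in N (left out, the last holds). Time passes only in rows, so rows that repeat a pose let the fingers close. It gives the time, the measured TCP pose, the force, the opening and the grip force at its end, in the units of the state.
- robot.observe(): the state, without advancing time (a new reading comes with each control period).
- robot.camera(name): name is "side" or "top" or "wrist"; returns a dict with "image" (400x640x3 uint8, red, green, blue), "z_map" (400x640 float32, mm along the optical axis (not along the pixel's ray), 0 where there is no reading), "camera_matrix" (3x3 intrinsics, pixels), "rvec" (rotation vector, rad) and "tvec" (3), from world to camera coordinates, as OpenCV has them. Camera axes: x right, y down, z forward; pixel columns grow to the right and rows downward; lengths in mm; the calibration is good to about 2 mm. A picture is of the moment at which its call begins.
- robot.finish_job(): hands the job in; it is judged then, once.
The state is a dict: "t": time; "joint_pos": joint angles; "qd": joint speeds; "joint_efforts": joint torques, N m; "position": TCP position; "orientation": TCP orientation; "wrist_force": force on the tool from outside, world axes, zero at the start; "ft_torque": the same for the moment, N m; "width": finger opening in mm; "finger_force": force on a finger pad.
Only numpy, scipy, OpenCV 4.12 (cv2) and the standard library are available. Lean on these libraries where they do the work, as an engineer would, in place of code of your own. Each camera call takes 0.05 s, during which the arm holds its last target. There are 200 camera calls.

TASK

Tidy this beading place: take the two stacks on the felt mat apart and stand each thing upright in the holder made for it: the large round tub in the large round holder, the square box in the square one, the hexagonal jar in the six-sided one and the thread spool in the small round one. Each must rest flat on its holder's floor, inside the rim. Tip nothing over on the way, and leave the cup and the pliers where they are.

Things in the scene. Friction and masses are not known exactly. Their poses are not given: they have to be found in the camera images.
- tub_center (a point): Large round bead tub: an upright closed cylinder, 66 mm diameter, 60 mm tall, clear plastic with beads inside and a flat white lid, about 130 g; starts on the desk as the foot of one of the two stacks. Point: its centre, half-way up (30 mm over its underside); z up.
- box_center (a point): Square bead box: closed, 56 x 56 mm across, 60 mm tall, clear plastic with a flat white lid, about 120 g; starts on the desk as the foot of the other stack. Point: its centre, half-way up (30 mm); x and y are square to its side faces, z up.
- jar_center (a point): Hexagonal bead jar: upright six-sided prism, 44 mm across flats (51 mm across corners), 60 mm tall, clear plastic with a flat grey lid, about 70 g; starts standing loose on the lid of either the tub or the box. Point: its centre, half-way up (30 mm); two opposite flats face its +y and -y (the others at 60 degree steps), z up.
- spool_center (a point): Thread spool: upright slim cylinder, 32 mm diameter, 60 mm tall, pale blue-grey thread between white end discs, about 40 g; starts standing loose on the lid of the other one of tub and box. Point: its centre, half-way up (30 mm); z up.
- holder_tub: Holder of the large round tub: cream plastic shallow round dish, 84 mm inside diameter, fixed to the desk. Floor 3 mm thick, wall 4 mm thick, rim 8 mm above the desk. Origin: centre of its underside, on the desk; z up.
- holder_box: Holder of the square box: cream plastic shallow square dish, 74 x 74 mm inside, fixed to the desk. Floor 3 mm thick, wall 4 mm thick, rim 8 mm above the desk. Origin: centre of its underside, on the desk; x and y are square to its walls (the box must stand turned to match, within about 20 degrees), z up.
- holder_jar: Holder of the hexagonal jar: cream plastic shallow six-sided dish, 62 mm across flats inside, fixed to the desk. Floor 3 mm thick, wall 4 mm thick, rim 8 mm above the desk. Origin: centre of its underside, on the desk; two flats face its +y and -y, z up. The jar fits in it at any turn.
- holder_spool: Holder of the thread spool: cream plastic shallow round dish, the small one, 50 mm inside diameter, fixed to the desk. Floor 3 mm thick, wall 4 mm thick, rim 8 mm above the desk. Origin: centre of its underside, on the desk; z up.
- cup: Bystander: white plastic drinking cup standing upright, 70 mm across the rim, 85 mm tall, light and loose, at the right of the work (-y). Origin: centre of its underside.
- pliers: Bystander: small pliers with blue handles lying flat, about 135 mm long, 53 mm wide, 12 mm high, loose, at the left of the work (+y). Origin: at the pivot, on the desk; the jaws point to its +x.
Mind the look-alikes: they are no part of the job. What is shaped like the part that bears tub_center but red or yellow is not meant.

How it is judged (in metres and radians):
At the end, for the whole second after the job is handed in: Tub, box, jar and spool each stand at rest, upright within 0.04 rad, in their own holder: centre within 13 mm (sideways) of the holder's centre and 29 to 35 mm above the desk (33 mm when flat on the holder's floor) (horizontal distance between tub_center and holder_tub below 0.013 m and height (world z) of tub_center between 0.029 and 0.035 m and angle between each of tub_center, box_center, jar_center, spool_center's own z axis and vertical below 0.04 rad and linear speed of each of tub, box, jar, spool below 0.02 m/s and horizontal distance between box_center and holder_box below 0.013 m and height (world z) of box_center between 0.029 and 0.035 m and horizontal distance between jar_center and holder_jar below 0.013 m and height (world z) of jar_center between 0.029 and 0.035 m and horizontal distance between spool_center and holder_spool below 0.013 m and height (world z) of spool_center between 0.029 and 0.035 m); the robot touches nothing.
It fails at once if the tub, box, jar or spool is tipped over (more than 0.7 rad) (angle between any of tub_center, box_center, jar_center, spool_center's own z axis and vertical above 0.7 rad).
It fails at once if cup pushed away (more than 30 mm) (distance of cup from where it was at the start of the episode above 0.03 m).
It fails at once if pliers pushed away (more than 30 mm) (distance of pliers from where it was at the start of the episode above 0.03 m).
It also fails if it takes over 120 s, if anything falls off the work surface, if the arm or the gripper's body presses on something with over 40 N, if the wrist force passes 120 N, or if a joint passes its speed limit or range.

## Working session

There is one attempt and no reset: what is moved stays moved. The work goes in short steps, Python scripts to look and compute and a tool call to move; the robot and the scene stay as the last step left them, time stands still between calls to the robot, and variables do not carry over. Pictures are saved under pics/ and viewed, at most 14 in all, crops included, and the job is handed in when it is done.

Besides the shell and the picture viewer there is one more tool, called after "Call:" in YAML: its name, and indented under it one key for each argument. apply_moves: Moves the arm, as the interface text tells. Its arguments: {"type":"object","properties":{"deltas":{"type":"string"},"force":{"type":"number"}},"required":["deltas"]}

```bash
mkdir -p pics
cat > h.py <<'E'
import numpy as np, cv2
from rig import robot
def cam(n, save=None):
    c=robot.camera(n)
    if save: cv2.imwrite('pics/'+save, c['image'][:,:,::-1])
    K=np.array(c['camera_matrix']);R=cv2.Rodrigues(np.array(c['rvec'],float))[0];t=np.array(c['tvec'],float).ravel()
    z=c['z_map'];v,u=np.mgrid[:400,:640]
    P=np.stack([(u-K[0,2])/K[0,0]*z,(v-K[1,2])/K[1,1]*z,z],-1)
    W=(P-t)@R
    W[z==0]=np.nan
    c.update(W=W,K=K,R=R,t=t); return c
E
python3 - <<'E'
from h import *
o=robot.observe(); print({k:np.round(v,3) for k,v in o.items()})
for n in('top','side'):
    c=cam(n,n+'0.png'); print(n,-c['R'].T@c['t'],c['R'][2])
    np.savez('%s0.npz'%n,W=c['W'],image=c['image'])
E
```

```text
{'t': np.float64(0.0), 'joint_pos': array([ 1.312,  0.322, -0.07 ,  1.452,  0.023,  1.371, -0.057]), 'qd': array([-0.   , -0.002,  0.   ,  0.   , -0.   ,  0.002, -0.   ]), 'joint_efforts': array([-0.0000e+00, -4.9129e+01, -4.0400e-01, -3.1253e+01, -6.4000e-02,
        4.3000e-02,  0.0000e+00]), 'position': array([ 174.932, -625.48 ,  232.45 ]), 'orientation': array([-0.001,  0.991,  0.136, -0.   ]), 'wrist_force': array([-0.095, -0.054, -0.357]), 'ft_torque': array([0.039, 0.048, 0.01 ]), 'finger_force': np.float64(0.0), 'width': np.float64(86.944)}
top [ 344.9491412   -11.2012306  1317.74360789] [ 0.17757846  0.01789572 -0.98394392]
side [104.13484422 560.37929371 558.26126542] [ 0.52000864 -0.65103722 -0.55293901]
```

View pics/top0.png

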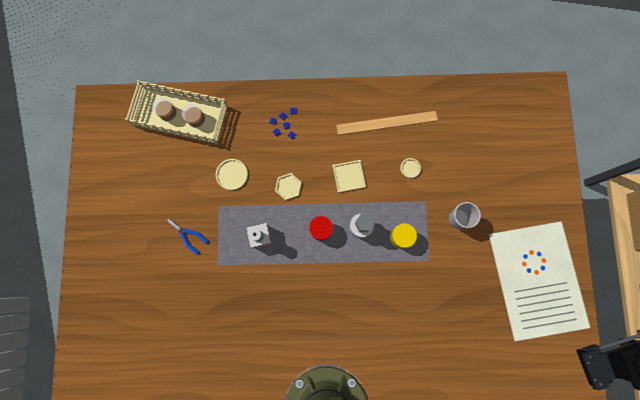

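View pics/side0.png

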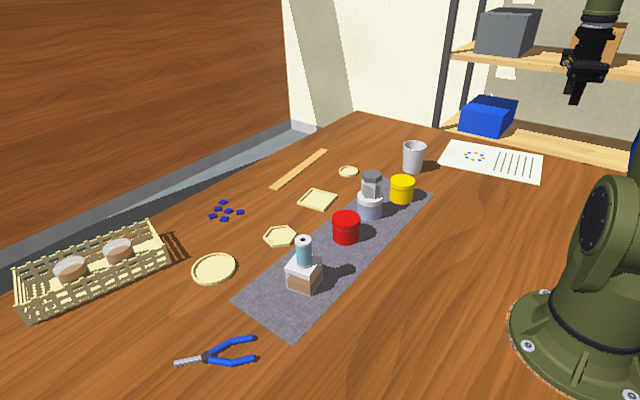

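The top view shows the holders: tub (232,175), jar (289,186), box (349,176) and spool (411,168). The spool-on-box stack is at (258,235) and the jar-on-tub stack at (362,226). The decoys are red (321,228) and yellow (404,236), and the side view agrees. Next I measure from depth in both views.

Run:
```python
from h import *
for n,H,S in (('top',dict(tub=(232,175),jar=(289,186),box=(349,176),spool=(411,168)),dict(spool=(258,235),jar=(366,226),red=(321,228),yel=(404,236),cup=(466,215))),
            ('side',dict(tub=(214,268),jar=(280,237),box=(317,199),spool=(348,171)),dict(spool=(304,250),jar=(372,188),red=(346,228),yel=(402,190),cup=(413,157)))):
    d=np.load(n+'0.npz');W=d['W'];im=d['image']
    hsv=cv2.cvtColor(im,cv2.COLOR_RGB2HSV)
    m=((hsv[...,1]<110)&(hsv[...,2]>120)&(hsv[...,0]>20)&(hsv[...,0]<35)&(W[...,2]<15)).astype(np.uint8)
    nl,L,st,ce=cv2.connectedComponentsWithStats(m)
    print(n)
    for k,(u,v) in H.items():
        l=L[v,u]; q=W[(L==l)&(L>0)]
        r=cv2.minAreaRect(q[:,:2].astype(np.float32)); c,rad=cv2.minEnclosingCircle(q[:,:2].astype(np.float32))
        print(' holder',k,len(q),'rect',np.round(r[0]),np.round(r[1]),round(r[2],1),'circ',np.round(c),round(rad),'z',np.round(np.percentile(q[:,2],[2,50,98]),1))
    for k,(u,v) in S.items():
        # local cluster: within 45mm of seed, by height layers
        s=W[v,u]; near=np.hypot(W[...,0]-s[0],W[...,1]-s[1])<60
        z=W[...,2][near]; 
        h,e=np.histogram(z,bins=np.arange(5,140,5)); print(' obj',k,np.round(s),'hist',[(int(e[i]),int(h[i])) for i in range(len(h)) if h[i]>8])
        for lo,hi in((55,66),(114,126)):
            q=W[near&(W[...,2]>lo)&(W[...,2]<hi)]
            if len(q)>15:
                r=cv2.minAreaRect(q[:,:2].astype(np.float32));c,rad=cv2.minEnclosingCircle(q[:,:2].astype(np.float32))
                print('   layer',lo,len(q),np.round(np.median(q[:,2]),1),'rect',np.round(r[0]),np.round(r[1]),round(r[2],1),'circ',np.round(c),round(rad))
```

```text
top
 holder tub 763 rect [652. 263.] [92. 91.] 14.1 circ [653. 262.] 47 z [-2.8  3.5 10.3]
 holder jar 495 rect [612.  96.] [77. 71.] 44.3 circ [613.  96.] 40 z [-3.2  3.4 10.9]
 holder box 789 rect [639. -82.] [83. 84.] 9.6 circ [640. -82.] 57 z [-3.8  3.2 11. ]
 holder spool 320 rect [ 657. -261.] [59. 58.] 55.1 circ [ 659. -261.] 31 z [-3.2  3.6 11.1]
 obj spool [460. 167. 121.] hist [(5, 54), (50, 10), (55, 115), (60, 137), (65, 13), (115, 47), (120, 65)]
   layer 55 258 60.3 rect [467. 177.] [56. 56.] 12.2 circ [467. 177.] 38
   layer 114 116 120.6 rect [463. 177.] [31. 29.] 44.3 circ [463. 177.] 16
 obj jar [ 477. -116.  122.] hist [(5, 47), (50, 10), (55, 78), (60, 95), (115, 147), (120, 94)]
   layer 55 176 60.2 rect [ 484. -104.] [64. 54.] 49.9 circ [ 488. -108.] 33
   layer 114 246 119.5 rect [ 490. -111.] [47. 44.] 78.8 circ [ 490. -112.] 25
 obj red [482.   2.  59.] hist [(5, 58), (50, 23), (55, 220), (60, 205)]
   layer 55 426 59.9 rect [484.   6.] [62. 64.] 42.3 circ [484.   6.] 33
 obj yel [ 455. -223.   58.] hist [(5, 47), (50, 24), (55, 231), (60, 203)]
   layer 55 4
[... 1600 characters left out ...]
0), (10, 48), (15, 39), (20, 47), (25, 46), (30, 46), (35, 44), (40, 39), (45, 44), (50, 45), (55, 102), (60, 309)]
   layer 55 411 60.7 rect [482.   6.] [65. 60.] 36.3 circ [483.   4.] 33
 obj yel [ 442. -195.   48.] hist [(5, 37), (10, 35), (15, 35), (20, 39), (25, 35), (30, 42), (35, 34), (40, 36), (45, 35), (50, 37), (55, 70), (60, 197)]
   layer 55 267 60.8 rect [ 454. -221.] [64. 58.] 29.5 circ [ 456. -223.] 33
 obj cup [ 495. -363.   59.] hist [(5, 27), (10, 22), (15, 29), (20, 27), (25, 24), (30, 27), (35, 31), (40, 30), (45, 27), (50, 29), (55, 36), (60, 38), (65, 49), (70, 51), (75, 48), (80, 47), (85, 34)]
   layer 55 81 61.4 rect [ 507. -388.] [59. 64.] 41.0 circ [ 506. -391.] 33
```

Both views agree within 2 mm, and the heights match the text: 60 and 120 for the stacks, 3 and about 8–10 for the holders. Next I refine the jar's turn and work out the approach.

```bash
cat >> h.py <<'E'
from scipy.spatial.transform import Rotation as Ro
def go(x,y,z,ax,nm=''):
    """shift/turn (tool axes) to world TCP x,y,z, closing axis at ax deg; prefers small j7"""
    o=robot.observe(); q=o['orientation']; R=Ro.from_quat([q[1],q[2],q[3],q[0]])
    d=R.inv().apply(np.array([x,y,z])-o['position'])
    for a in (ax,ax+180):
        a=np.radians(a); yv=np.array([np.cos(a),np.sin(a),0]); zv=np.array([0,0,-1.])
        T=Ro.from_matrix(np.stack([np.cross(yv,zv),yv,zv],1)); r=(R.inv()*T).as_rotvec()
        if abs(r[2])<1.58: print(nm,'shift',np.round(d,1),'turn',np.round(r,3))
    return d
def stat():
    o=robot.observe(); print({k:np.round(o[k],3) for k in('t','joint_pos','position','orientation','wrist_force','width','finger_force')})
E
python3 - <<'E'
from h import *
for n in('top','side'):
    W=np.load(n+'0.npz')['W']; m=(np.hypot(W[...,0]-489,W[...,1]+112)<40)&(W[...,2]>114)&(W[...,2]<126)
    p=W[m][:,:2]
    c=p.mean(0); best=[]
    for a in range(60):
        w=0;ws=[]
        for k in range(3):
            t=np.radians(a+60*k); s=p@[np.cos(t),np.sin(t)]; ws.append(np.ptp(s))
        best.append((sum(ws),a,np.round(ws)))
    print(n,sorted(best,key=lambda b:b[0])[:6])
go(489,-112,230,-10,'above jar'); go(489,-112,88,-10,'jar')
E
```

```text
top [(np.float64(132.46531687699434), 52, array([44., 44., 44.])), (np.float64(132.46898042461905), 51, array([44., 44., 44.])), (np.float64(132.49969498735547), 53, array([44., 44., 45.])), (np.float64(132.52790227835774), 54, array([43., 44., 45.])), (np.float64(132.64476729183684), 50, array([44., 44., 44.])), (np.float64(132.83371981727075), 49, array([45., 44., 44.]))]
side [(np.float64(137.8870798787307), 54, array([45., 48., 45.])), (np.float64(137.9086153598368), 55, array([45., 47., 45.])), (np.float64(138.02664338118535), 53, array([45., 48., 45.])), (np.float64(138.18355745377886), 56, array([45., 48., 45.])), (np.float64(138.27698727803818), 52, array([45., 48., 45.])), (np.float64(138.53086293968082), 51, array([45., 48., 45.]))]
above jar shift [ 440.8 -409.9    3.2] turn [-2.000e-03 -1.000e-03 -1.123e+00]
jar shift [ 440.8 -409.7  145.2] turn [-2.000e-03 -1.000e-03 -1.123e+00]
```

Call:
apply_moves:
  deltas: "30 -28 0 0 0 -0.08 0;60 -56 0 0 0 -0.17 0;90 -84 0 0 0 -0.25 0;120 -112 0 0 0 -0.33 0;150 -140 0 0 0 -0.4 0;180 -168 0 0 0 -0.48 0;210 -196 0 0 0 -0.56 0;240 -224 0 0 0 -0.64 0;270 -252 0 0 0 -0.72 0;300 -280 0 0 0 -0.8 0;330 -308 0 0 0 -0.87 0;345 -321 0 0 0 -0.92 0"
  force: 15

```text
t: 1.1
position: [423.2, -218.3, 233.6]
orientation: [-0.0, 0.825, 0.566, 0.001]
wrist_force: [0.5, -0.2, -0.3]
width: 87.1
finger_force: 0.0
```

Run:
```python
from h import *
stat(); go(489,-112,230,-7.5)
```

```text
{'t': np.float64(1.1), 'joint_pos': array([ 0.927, -0.035, -0.49 ,  1.849, -0.018,  1.323,  0.074]), 'position': array([ 423.194, -218.302,  233.634]), 'orientation': array([-0.   ,  0.825,  0.566,  0.001]), 'wrist_force': array([ 0.5  , -0.201, -0.259]), 'width': np.float64(87.135), 'finger_force': np.float64(0.0)}
 shift [122.9  23.1   3.8] turn [ 0.001 -0.001 -0.237]
```

Call:
apply_moves:
  deltas: "25 5 1 0 0 -0.05 0;50 10 1 0 0 -0.1 0;75 15 2 0 0 -0.15 0;100 20 2 0 0 -0.2 0;115 22 3 0 0 -0.22 0;123 23 3 0 0 -0.24 0;123 23 3 0 0 -0.24 0;123 23 3 0 0 -0.24 0"

```text
t: 1.77
position: [487.1, -119.1, 230.2]
orientation: [-0.0, 0.755, 0.656, -0.001]
wrist_force: [-0.2, -1.2, 0.7]
width: 86.8
finger_force: 0.0
```

Run:
```python
from h import *
stat()
c=cam('wrist','w1.png'); W=c['W']
m=(np.hypot(W[...,0]-489,W[...,1]+112)<60)
q=W[m&(W[...,2]>114)&(W[...,2]<126)]
print(len(q),np.median(q,0),cv2.minEnclosingCircle(q[:,:2].astype(np.float32)),cv2.minAreaRect(q[:,:2].astype(np.float32)))
go(489,-112,88,-7.5)
```

```text
{'t': np.float64(1.767), 'joint_pos': array([ 0.795,  0.035, -0.617,  1.797,  0.021,  1.318,  0.034]), 'position': array([ 487.077, -119.144,  230.25 ]), 'orientation': array([-0.   ,  0.755,  0.656, -0.001]), 'wrist_force': array([-0.203, -1.207,  0.652]), 'width': np.float64(86.824), 'finger_force': np.float64(0.0)}
2597 [ 489.56009631 -113.00963863  120.49721316] ((489.48089599609375, -113.73823547363281), 25.13845443725586) ((489.2665710449219, -113.8145523071289), (49.985023498535156, 43.9542350769043), 82.63195037841797)
 shift [  8.1   1.1 142.3] turn [-0.001  0.001 -0.01 ]
```

View pics/w1.png

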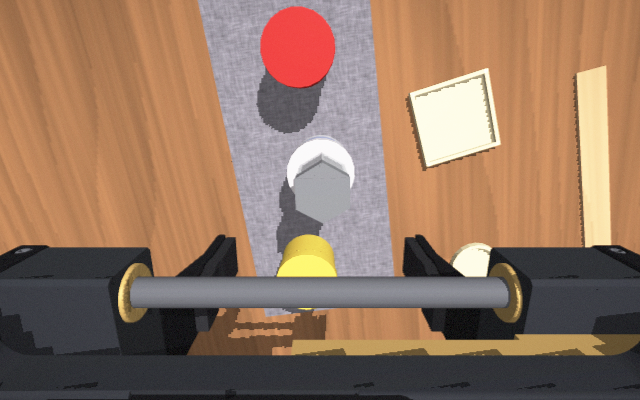

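The wrist view shows the grey hexagonal lid at (322,185) on the tub's white lid. The red decoy is at (298,45) and the box holder at (455,118). The measured jar centre (489,-113), turn (-7.4°) and height (120) confirm the earlier values, so I go down and grip.

Call:
apply_moves:
  deltas: "4 1 10 0 0 0 0;7 1 30 0 0 -0.01 0;7 1 50 0 0 -0.01 0;7 1 70 0 0 -0.01 0;7 1 90 0 0 -0.01 0;7 1 110 0 0 -0.01 0;7 1 125 0 0 -0.01 0;7 1 135 0 0 -0.01 0;7 1 142 0 0 -0.01 0;7 1 142 0 0 -0.01 0;7 1 142 0 0 -0.01 0"

```text
t: 2.73
position: [489.7, -111.6, 88.7]
orientation: [0.0, 0.751, 0.66, 0.0]
wrist_force: [-0.4, 0.5, 0.2]
width: 86.9
finger_force: 0.0
```

Call:
apply_moves:
  deltas: "0 0 0 0 0 0 60;0 0 0 0 0 0 100;0 0 0 0 0 0 120;0 0 0 0 0 0 140;0 0 0 0 0 0 170;0 0 0 0 0 0 200;0 0 0 0 0 0 255;0 0 0 0 0 0 255;0 0 0 0 0 0 255"
  force: 15

```text
t: 3.48
position: [489.6, -111.3, 88.6]
orientation: [0.0, 0.751, 0.66, -0.0]
wrist_force: [0.5, -1.0, 0.6]
width: 44.1
finger_force: 15.0
```

Run:
```python
from h import *
stat()
go(489,-112,140,-7.5,'lift')
go(612,96.5,150,9,'holder'); go(612,96.5,31,9,'down')
```

```text
{'t': np.float64(3.483), 'joint_pos': array([ 0.752,  0.182, -0.626,  1.963,  0.124,  1.034, -0.057]), 'position': array([ 489.635, -111.297,   88.566]), 'orientation': array([ 0.   ,  0.751,  0.66 , -0.   ]), 'wrist_force': array([ 0.459, -1.042,  0.603]), 'width': np.float64(44.057), 'finger_force': np.float64(14.999)}
lift shift [ -0.8  -0.5 -51.4] turn [0.    0.    0.003]
holder shift [221.7  94.8 -61.4] turn [ 0.     0.    -0.285]
down shift [221.7  94.8  57.6] turn [ 0.     0.    -0.285]
```

Call:
apply_moves:
  deltas: "0 0 -10 0 0 0 255;0 0 -25 0 0 0 255;0 0 -40 0 0 0 255;10 4 -50 0 0 0 255;30 13 -50 0 0 0 255;55 24 -50 0 0 0 255;82 35 -50 0 0 0 255;109 47 -50 0 0 0 255;136 58 -50 0 0 0 255;163 70 -50 0 0 0 255;188 80 -50 0 0 0 255;206 88 -50 0 0 0 255"

```text
t: 4.48
position: [603.9, 85.8, 139.0]
orientation: [-0.001, 0.75, 0.661, 0.001]
wrist_force: [0.5, -0.6, -1.1]
width: 44.2
finger_force: 15.0
```

Call:
apply_moves:
  deltas: "10 4 0 0 0 0 255;17 7 0 0 0 0 255;17 7 10 0 0 0 255;17 7 30 0 0 0 255;17 7 50 0 0 0 255;17 7 65 0 0 0 255;17 7 75 0 0 0 255;17 7 85 0 0 0 255;17 7 92 0 0 0 255;17 7 98 0 0 0 255;17 7 98 0 0 0 255;17 7 98 0 0 0 255"

```text
t: 5.48
position: [612.4, 97.8, 40.7]
orientation: [0.0, 0.751, 0.66, 0.0]
wrist_force: [0.2, -0.1, -0.6]
width: 43.9
finger_force: 15.0
```

Run:
```python
from h import *
stat()
go(612,97,31.6,-7.5,'down')
```

```text
{'t': np.float64(5.483), 'joint_pos': array([ 0.334,  0.511, -0.674,  1.709,  0.36 ,  1.048, -0.588]), 'position': array([612.429,  97.772,  40.716]), 'orientation': array([0.   , 0.751, 0.66 , 0.   ]), 'wrist_force': array([ 0.196, -0.082, -0.601]), 'width': np.float64(43.883), 'finger_force': np.float64(14.999)}
down shift [-0.8 -0.3  9.1] turn [0.    0.    0.003]
```

Call:
apply_moves:
  deltas: "0 0 4 0 0 0 255;0 0 7 0 0 0 255;0 0 9 0 0 0 255;0 0 9 0 0 0 255;0 0 9 0 0 0 255"

```text
t: 5.9
position: [612.3, 97.8, 31.6]
orientation: [0.0, 0.751, 0.66, 0.0]
wrist_force: [-0.2, 0.5, -0.8]
width: 43.8
finger_force: 15.0
```

Call:
apply_moves:
  deltas: "0 0 0 0 0 0 100;0 0 0 0 0 0 60;0 0 0 0 0 0 0;0 0 0 0 0 0 0;0 0 -20 0 0 0 0;0 0 -50 0 0 0 0;0 0 -85 0 0 0 0;0 0 -120 0 0 0 0;0 0 -150 0 0 0 0;0 0 -170 0 0 0 0;0 0 -180 0 0 0 0;0 0 -180 0 0 0 0"

```text
t: 6.9
position: [613.5, 98.2, 214.1]
orientation: [0.001, 0.751, 0.66, 0.002]
wrist_force: [1.3, 0.6, -0.5]
width: 86.9
finger_force: 0.0
```

Run:
```python
from h import *
stat()
for n in('wrist','side'):
    W=cam(n)['W']; q=W[(np.hypot(W[...,0]-612,W[...,1]-97)<45)&(W[...,2]>55)&(W[...,2]<80)].astype(np.float32)
    if len(q)>20: print(n,len(q),np.median(q[:,2]),cv2.minEnclosingCircle(q[:,:2]))
go(463,176.5,190,12.3,'spool');
```

```text
{'t': np.float64(6.9), 'joint_pos': array([ 0.385,  0.351, -0.737,  1.538,  0.241,  1.341, -0.503]), 'position': array([613.541,  98.243, 214.127]), 'orientation': array([0.001, 0.751, 0.66 , 0.002]), 'wrist_force': array([ 1.271,  0.627, -0.47 ]), 'width': np.float64(86.944), 'finger_force': np.float64(0.0)}Traceback (most recent call last):
  File "<stdin>", line 5, in <module>
cv2.error: OpenCV(4.12.0) /io/opencv/modules/imgproc/src/shapedescr.cpp:201: error: (-215:Assertion failed) count >= 0 && (depth == CV_32F || depth == CV_32S) in function 'minEnclosingCircle'
```

```bash
cat >> h.py <<'E'
def top(n,x,y,lo,hi,r=48):
    W=cam(n)['W']; q=W[(np.hypot(W[...,0]-x,W[...,1]-y)<r)&(W[...,2]>lo)&(W[...,2]<hi)].astype(np.float32)
    if len(q)>20:
        p=np.ascontiguousarray(q[:,:2]); R=cv2.minAreaRect(p)
        print(n,len(q),'z',np.median(q[:,2]),'circ',np.round(cv2.minEnclosingCircle(p)[0],1),'rect',np.round(R[0],1),np.round(R[1],1),round(R[2],1))
E
python3 - <<'E'
from h import *
for n in('wrist','side','top'): top(n,612,97,55,75)
go(463,176.5,190,12.3,'spool');
E
```

```text
wrist 2004 z 63.402912 circ [611.7  94.9] rect [611.4  95.3] [44.4 49.7] 53.0
side 245 z 63.4081 circ [611.8  95.9] rect [610.7  94.7] [48.7 45.7] 81.8
spool shift [  59.6 -157.1   19.7] turn [-0.003  0.    -0.343]
```

The jar is seated: its top is at 63.4 mm, within 2 mm of the holder centre. Next is the spool.

Call:
apply_moves:
  deltas: "6 -15 2 0 0 -0.04 0;14 -37 5 0 0 -0.1 0;24 -63 8 0 0 -0.16 0;34 -89 11 0 0 -0.22 0;44 -115 15 0 0 -0.28 0;52 -137 17 0 0 -0.32 0;57 -150 19 0 0 -0.34 0;60 -157 20 0 0 -0.34 0;60 -157 20 0 0 -0.34 0;60 -157 20 0 0 -0.34 0"

```text
t: 7.93
position: [465.0, 176.6, 191.4]
orientation: [0.0, 0.629, 0.777, 0.0]
wrist_force: [0.4, -0.4, 0.6]
width: 86.9
finger_force: 0.0
```

Run:
```python
from h import *
stat()
top('wrist',463,176.5,114,126); top('wrist',467,176.5,55,66)
go(463,176.5,88,12.3,'spool');
```

```text
{'t': np.float64(7.933), 'joint_pos': array([ 0.439,  0.075, -0.881,  1.853,  0.062,  1.241, -0.25 ]), 'position': array([465.01 , 176.604, 191.444]), 'orientation': array([0.   , 0.629, 0.777, 0.   ]), 'wrist_force': array([ 0.439, -0.407,  0.641]), 'width': np.float64(86.934), 'finger_force': np.float64(0.0)}
wrist 1644 z 120.68364 circ [463.3 175.1] rect [463.7 175.1] [31.4 32.3] 10.7
wrist 2293 z 60.64364 circ [467.  174.6] rect [466.9 174.8] [55.9 56.3] 12.1
spool shift [  0.6  -2.4 103.5] turn [ 0.    -0.    -0.005]
```

Call:
apply_moves:
  deltas: "0 -2 10 0 0 0 0;0 -2 28 0 0 0 0;0 -2 48 0 0 0 0;0 -2 68 0 0 0 0;0 -2 85 0 0 0 0;0 -2 96 0 0 0 0;0 -2 103 0 0 0 0;0 -2 103 0 0 0 0;0 -2 103 0 0 0 0"

```text
t: 8.78
position: [462.5, 177.0, 88.6]
orientation: [-0.0, 0.628, 0.778, 0.0]
wrist_force: [-0.4, 0.7, 0.5]
width: 87.1
finger_force: 0.0
```

Call:
apply_moves:
  deltas: "0 0 0 0 0 0 80;0 0 0 0 0 0 120;0 0 0 0 0 0 135;0 0 0 0 0 0 150;0 0 0 0 0 0 160;0 0 0 0 0 0 170;0 0 0 0 0 0 200;0 0 0 0 0 0 255;0 0 0 0 0 0 255;0 0 0 0 0 0 255"
  force: 12

```text
t: 9.62
position: [462.3, 176.9, 88.5]
orientation: [0.0, 0.628, 0.778, -0.0]
wrist_force: [-0.3, 0.7, -1.1]
width: 31.6
finger_force: 12.0
```

Run:
```python
from h import *
stat()
go(658,-261,150,12.3,'holder')
```

```text
{'t': np.float64(9.617), 'joint_pos': array([ 0.386,  0.208, -0.869,  1.973,  0.184,  1.041, -0.354]), 'position': array([462.261, 176.897,  88.502]), 'orientation': array([ 0.   ,  0.628,  0.778, -0.   ]), 'wrist_force': array([-0.257,  0.651, -1.109]), 'width': np.float64(31.616), 'finger_force': np.float64(12.0)}
holder shift [-469.3   99.2  -61.5] turn [-0.     0.    -0.003]
```

Call:
apply_moves:
  deltas: "0 0 -8 0 0 0 255;0 0 -22 0 0 0 255;0 0 -38 0 0 0 255;-8 2 -50 0 0 0 255;-25 5 -58 0 0 0 255;-50 11 -60 0 0 0 255;-80 17 -60 0 0 0 255;-110 23 -60 0 0 0 255;-140 30 -60 0 0 0 255;-170 36 -60 0 0 0 255;-200 42 -60 0 0 0 255;-230 49 -60 0 0 0 255"

```text
t: 10.62
position: [558.9, -39.2, 149.2]
orientation: [0.0, 0.628, 0.778, -0.0]
wrist_force: [-0.9, 1.1, -1.2]
width: 31.7
finger_force: 12.0
```

Call:
apply_moves:
  deltas: "-30 6 0 0 0 0 255;-60 13 0 0 0 0 255;-90 19 0 0 0 0 255;-120 25 0 0 0 0 255;-150 32 0 0 0 0 255;-178 38 0 0 0 0 255;-202 43 0 0 0 0 255;-220 47 0 0 0 0 255;-232 49 0 0 0 0 255;-239 50 0 0 0 0 255;-239 50 0 0 0 0 255;-239 50 0 0 0 0 255"

```text
t: 11.62
position: [657.6, -259.6, 148.6]
orientation: [-0.0, 0.628, 0.778, 0.0]
wrist_force: [-0.4, 0.7, 0.2]
width: 31.7
finger_force: 12.0
```

Run:
```python
from h import *
stat()
go(658,-260,31.5,12.3,'holder')
```

```text
{'t': np.float64(11.617), 'joint_pos': array([ 0.741,  0.554, -0.582,  1.378,  0.304,  1.299,  0.359]), 'position': array([ 657.637, -259.627,  148.631]), 'orientation': array([-0.   ,  0.628,  0.778,  0.   ]), 'wrist_force': array([-0.389,  0.724,  0.171]), 'width': np.float64(31.746), 'finger_force': np.float64(12.0)}
holder shift [ -0.6   0.3 117.1] turn [-0.    -0.001 -0.002]
```

Call:
apply_moves:
  deltas: "0 0 10 0 0 0 255;0 0 28 0 0 0 255;0 0 48 0 0 0 255;0 0 68 0 0 0 255;0 0 86 0 0 0 255;0 0 98 0 0 0 255;0 0 106 0 0 0 255;0 0 111 0 0 0 255;0 0 115 0 0 0 255;0 0 117 0 0 0 255;0 0 117 0 0 0 255;0 0 117 0 0 0 255"

```text
t: 12.62
position: [658.3, -260.9, 32.4]
orientation: [0.001, 0.628, 0.778, 0.0]
wrist_force: [0.3, -0.6, 0.0]
width: 31.6
finger_force: 12.0
```

Call:
apply_moves:
  deltas: "0 0 0 0 0 0 140;0 0 0 0 0 0 100;0 0 0 0 0 0 40;0 0 0 0 0 0 0;0 0 -15 0 0 0 0;0 0 -45 0 0 0 0;0 0 -80 0 0 0 0;0 0 -115 0 0 0 0;0 0 -140 0 0 0 0;0 0 -155 0 0 0 0;0 0 -160 0 0 0 0;0 0 -160 0 0 0 0"

```text
t: 13.62
position: [658.7, -260.9, 194.3]
orientation: [0.002, 0.628, 0.778, 0.0]
wrist_force: [0.2, -0.6, -0.7]
width: 86.8
finger_force: 0.0
```

Run:
```python
from h import *
stat()
for n in('wrist','side','top'): top(n,658,-261,55,75)
top('top',488,-109,50,70)
go(488,-109,160,-10,'tub')
```

```text
{'t': np.float64(13.617), 'joint_pos': array([ 0.742,  0.526, -0.59 ,  1.324,  0.29 ,  1.373,  0.371]), 'position': array([ 658.662, -260.912,  194.279]), 'orientation': array([0.002, 0.628, 0.778, 0.   ]), 'wrist_force': array([ 0.175, -0.569, -0.735]), 'width': np.float64(86.839), 'finger_force': np.float64(0.0)}
wrist 1068 z 63.733208 circ [ 658.2 -262.9] rect [ 657.8 -262.9] [31.3 32. ] 13.1
side 64 z 63.21109 circ [ 658.  -260.9] rect [ 656.7 -260.2] [27.4 32. ] 34.9
top 105 z 62.303684 circ [ 657.5 -260.6] rect [ 657.2 -260.3] [30.1 31.1] 0.2
top 453 z 59.75753 circ [ 488.2 -107.9] rect [ 488.8 -107.6] [63.7 64.7] 43.4
tub shift [ 183.7 -133.    30.2] turn [-0.003 -0.001  0.387]
```

The spool is seated, with its top at about 63 and within 2 mm of centre. Next is the tub; no turn is needed because it is round and the jaws close along x.

Call:
apply_moves:
  deltas: "10 -7 2 0 0 0 0;30 -22 5 0 0 0 0;55 -40 9 0 0 0 0;80 -58 13 0 0 0 0;105 -76 17 0 0 0 0;130 -94 21 0 0 0 0;152 -110 25 0 0 0 0;169 -122 28 0 0 0 0;180 -130 30 0 0 0 0;184 -133 30 0 0 0 0;184 -133 30 0 0 0 0;184 -133 30 0 0 0 0"

```text
t: 14.82
position: [489.3, -109.5, 161.4]
orientation: [0.0, 0.629, 0.778, -0.0]
wrist_force: [-0.0, 0.6, 0.2]
width: 86.5
finger_force: 0.0
```

Run:
```python
from h import *
stat(); top('wrist',488,-109,50,68)
go(488.3,-109,28,12.3,'tub')
```

```text
{'t': np.float64(14.817), 'joint_pos': array([ 0.838,  0.099, -0.7  ,  1.886,  0.069,  1.18 ,  0.325]), 'position': array([ 489.257, -109.535,  161.396]), 'orientation': array([ 0.   ,  0.629,  0.778, -0.   ]), 'wrist_force': array([-0.046,  0.586,  0.181]), 'width': np.float64(86.505), 'finger_force': np.float64(0.0)}
wrist 5409 z 60.65528 circ [ 488.4 -110.2] rect [ 488.5 -110.2] [64.8 65.5] 22.3
tub shift [  1.   -1.1 133.5] turn [ 0.     0.    -0.004]
```

Call:
apply_moves:
  deltas: "0 -1 10 0 0 0 0;0 -1 28 0 0 0 0;0 -1 50 0 0 0 0;0 -1 72 0 0 0 0;0 -1 92 0 0 0 0;0 -1 108 0 0 0 0;0 -1 120 0 0 0 0;0 -1 128 0 0 0 0;0 -1 133 0 0 0 0;0 -1 133 0 0 0 0;0 -1 133 0 0 0 0"

```text
t: 15.78
position: [488.5, -109.2, 28.9]
orientation: [0.0, 0.628, 0.778, 0.0]
wrist_force: [-0.1, -0.1, 0.2]
width: 86.9
finger_force: 0.0
```

Call:
apply_moves:
  deltas: "0 0 0 0 0 0 40;0 0 0 0 0 0 55;0 0 0 0 0 0 70;0 0 0 0 0 0 100;0 0 0 0 0 0 255;0 0 0 0 0 0 255;0 0 0 0 0 0 255"
  force: 20

```text
t: 16.37
position: [488.3, -109.2, 29.0]
orientation: [0.0, 0.628, 0.778, -0.0]
wrist_force: [-0.7, 0.4, 4.6]
width: 65.6
finger_force: 20.0
```

Run:
```python
from h import *
stat()
go(652,262.5,130,12.3,'holder')
```

```text
{'t': np.float64(16.367), 'joint_pos': array([ 0.778,  0.28 , -0.672,  2.012,  0.218,  0.92 ,  0.203]), 'position': array([ 488.285, -109.236,   28.965]), 'orientation': array([ 0.   ,  0.628,  0.778, -0.   ]), 'wrist_force': array([-0.688,  0.37 ,  4.623]), 'width': np.float64(65.593), 'finger_force': np.float64(20.0)}
holder shift [ 328.9  238.3 -101.1] turn [ 0.     0.001 -0.003]
```

Call:
apply_moves:
  deltas: "0 0 -8 0 0 0 255;0 0 -22 0 0 0 255;0 0 -42 0 0 0 255;0 0 -64 0 0 0 255;0 0 -84 0 0 0 255;6 4 -96 0 0 0 255;20 14 -101 0 0 0 255;40 29 -101 0 0 0 255;62 45 -101 0 0 0 255;84 61 -101 0 0 0 255;106 77 -101 0 0 0 255;128 93 -101 0 0 0 255"

```text
t: 17.37
position: [552.0, 37.4, 129.4]
orientation: [-0.0, 0.628, 0.778, -0.0]
wrist_force: [-0.3, 0.5, -2.1]
width: 65.6
finger_force: 20.0
```

Call:
apply_moves:
  deltas: "22 16 0 0 0 0 255;45 32 0 0 0 0 255;68 49 0 0 0 0 255;91 66 0 0 0 0 255;114 83 0 0 0 0 255;137 99 0 0 0 0 255;159 115 0 0 0 0 255;178 129 0 0 0 0 255;191 138 0 0 0 0 255;201 145 0 0 0 0 255;201 145 0 0 0 0 255;201 145 0 0 0 0 255"

```text
t: 18.37
position: [650.9, 263.1, 129.0]
orientation: [-0.0, 0.628, 0.778, -0.001]
wrist_force: [-0.8, -0.2, -1.1]
width: 65.8
finger_force: 20.0
```

Run:
```python
from h import *
stat()
go(652.5,262.5,32,12.3,'holder')
```

```text
{'t': np.float64(18.367), 'joint_pos': array([ 0.095,  0.609, -0.756,  1.408,  0.42 ,  1.291, -0.474]), 'position': array([650.854, 263.089, 128.993]), 'orientation': array([-0.   ,  0.628,  0.778, -0.001]), 'wrist_force': array([-0.813, -0.171, -1.14 ]), 'width': np.float64(65.794), 'finger_force': np.float64(20.0)}
holder shift [-0.9  1.6 97. ] turn [-0.001  0.    -0.002]
```

Call:
apply_moves:
  deltas: "0 1 10 0 0 0 255;-1 1 28 0 0 0 255;-1 1 46 0 0 0 255;-1 1 62 0 0 0 255;-1 1 75 0 0 0 255;-1 1 84 0 0 0 255;-1 1 90 0 0 0 255;-1 1 94 0 0 0 255;-1 1 97 0 0 0 255;-1 1 97 0 0 0 255;-1 1 97 0 0 0 255"

```text
t: 19.28
position: [653.0, 262.2, 33.1]
orientation: [0.0, 0.628, 0.778, 0.0]
wrist_force: [-0.2, 0.2, -1.8]
width: 65.6
finger_force: 20.0
```

Call:
apply_moves:
  deltas: "0 0 0 0 0 0 50;0 0 0 0 0 0 20;0 0 0 0 0 0 0;0 0 0 0 0 0 0;0 0 -15 0 0 0 0;0 0 -45 0 0 0 0;0 0 -80 0 0 0 0;0 0 -110 0 0 0 0;0 0 -125 0 0 0 0;0 0 -130 0 0 0 0;0 0 -130 0 0 0 0"

```text
t: 20.2
position: [653.2, 262.3, 164.3]
orientation: [0.001, 0.628, 0.778, 0.001]
wrist_force: [0.5, -0.2, -1.1]
width: 86.7
finger_force: 0.0
```

Run:
```python
from h import *
stat()
for n in('wrist','side','top'): top(n,652,262,55,75)
go(467,176,160,12.3,'box')
```

```text
{'t': np.float64(20.2), 'joint_pos': array([ 0.099,  0.584, -0.766,  1.368,  0.404,  1.345, -0.46 ]), 'position': array([653.248, 262.26 , 164.314]), 'orientation': array([0.001, 0.628, 0.778, 0.001]), 'wrist_force': array([ 0.494, -0.186, -1.11 ]), 'width': np.float64(86.74), 'finger_force': np.float64(0.0)}
wrist 5382 z 63.647903 circ [652.9 261.2] rect [652.6 261.2] [64.7 65.5] 13.6
side 609 z 63.493668 circ [652.4 260.7] rect [652.3 261.2] [64.5 64.9] 62.7
box shift [ -44.3 -198.4    0.9] turn [-0.003  0.001 -0.003]
```

The tub is seated: its top is at 63.5 mm and its centre within 1.5 mm. Next is the box.

Call:
apply_moves:
  deltas: "-2 -10 0 0 0 0 0;-7 -32 0 0 0 0 0;-13 -58 0 0 0 0 0;-19 -85 0 0 0 0 0;-25 -112 0 0 0 0 0;-31 -139 0 0 0 0 0;-37 -165 0 0 0 0 0;-41 -184 0 0 0 0 0;-44 -195 1 0 0 0 0;-44 -198 1 0 0 0 0;-44 -198 1 0 0 0 0;-44 -198 1 0 0 0 0"

```text
t: 21.35
position: [468.6, 177.2, 161.1]
orientation: [-0.0, 0.628, 0.778, -0.0]
wrist_force: [-0.6, -0.2, -0.1]
width: 86.8
finger_force: 0.0
```

Run:
```python
from h import *
stat(); top('wrist',467,176,50,68); top('side',467,176,55,66)
go(467,176,28,12.3,'box')
```

```text
{'t': np.float64(21.35), 'joint_pos': array([ 0.428,  0.122, -0.886,  1.883,  0.102,  1.183, -0.281]), 'position': array([468.581, 177.186, 161.054]), 'orientation': array([-0.   ,  0.628,  0.778, -0.   ]), 'wrist_force': array([-0.634, -0.232, -0.083]), 'width': np.float64(86.807), 'finger_force': np.float64(0.0)}
wrist 5061 z 60.62147 circ [467.  174.9] rect [466.9 174.9] [56.1 56. ] 12.1
side 626 z 60.581734 circ [466.4 175.5] rect [466.9 175.3] [57.1 56.8] 12.2
box shift [ -1.4  -2.2 133.3] turn [-0.    -0.001 -0.002]
```

Call:
apply_moves:
  deltas: "-1 -1 10 0 0 0 0;-2 -2 28 0 0 0 0;-2 -2 50 0 0 0 0;-2 -2 72 0 0 0 0;-2 -2 92 0 0 0 0;-2 -2 108 0 0 0 0;-2 -2 120 0 0 0 0;-2 -2 128 0 0 0 0;-2 -2 133 0 0 0 0;-2 -2 133 0 0 0 0;-2 -2 133 0 0 0 0"

```text
t: 22.37
position: [467.2, 175.1, 28.8]
orientation: [0.0, 0.628, 0.778, 0.0]
wrist_force: [-0.6, -0.2, 0.1]
width: 87.5
finger_force: 0.0
```

Call:
apply_moves:
  deltas: "0 0 0 0 0 0 60;0 0 0 0 0 0 80;0 0 0 0 0 0 95;0 0 0 0 0 0 120;0 0 0 0 0 0 255;0 0 0 0 0 0 255;0 0 0 0 0 0 255"
  force: 20

```text
t: 22.95
position: [467.0, 174.8, 28.7]
orientation: [0.0, 0.628, 0.778, 0.0]
wrist_force: [0.5, -0.2, 1.7]
width: 56.2
finger_force: 20.0
```

Run:
```python
from h import *
stat()
go(639.5,-81.5,130,9.6,'holder')
```

```text
{'t': np.float64(22.95), 'joint_pos': array([ 0.338,  0.316, -0.831,  2.012,  0.29 ,  0.933, -0.431]), 'position': array([466.96 , 174.753,  28.711]), 'orientation': array([0.   , 0.628, 0.778, 0.   ]), 'wrist_force': array([ 0.511, -0.241,  1.736]), 'width': np.float64(56.156), 'finger_force': np.float64(20.0)}
holder shift [-286.8  114.8 -101.2] turn [0.    0.    0.044]
```

Call:
apply_moves:
  deltas: "0 0 -8 0 0 0 255;0 0 -22 0 0 0 255;0 0 -42 0 0 0 255;0 0 -64 0 0 0 255;0 0 -84 0 0 0 255;-5 2 -96 0 0 0 255;-18 7 -101 0 0 0 255;-38 15 -101 0 0 0 255;-62 25 -101 0 0 0 255;-86 34 -101 0 0 0.01 255;-110 44 -101 0 0 0.02 255;-134 54 -101 0 0 0.04 255"

```text
t: 23.95
position: [548.2, 53.4, 129.4]
orientation: [-0.0, 0.644, 0.765, -0.0]
wrist_force: [-0.4, -0.0, -0.7]
width: 55.9
finger_force: 20.0
```

Run:
```python
from h import *
stat()
go(639.5,-81.5,130,9.6,'holder')
```

```text
{'t': np.float64(23.95), 'joint_pos': array([ 0.537,  0.273, -0.777,  1.806,  0.209,  1.148, -0.137]), 'position': array([548.156,  53.384, 129.381]), 'orientation': array([-0.   ,  0.644,  0.765, -0.   ]), 'wrist_force': array([-0.384, -0.043, -0.652]), 'width': np.float64(55.856), 'finger_force': np.float64(20.0)}
holder shift [-148.5   67.    -0.6] turn [-0.001  0.     0.004]
```

Call:
apply_moves:
  deltas: "-22 10 0 0 0 0 255;-44 20 0 0 0 0 255;-66 30 0 0 0 0 255;-88 40 0 0 0 0 255;-109 49 0 0 0 0 255;-127 57 0 0 0 0 255;-140 63 0 0 0 0 255;-148 67 0 0 0 0 255;-148 67 0 0 0 0 255;-148 67 0 0 0 0 255;-148 67 0 0 0 0 255"

```text
t: 24.87
position: [638.6, -77.4, 129.5]
orientation: [-0.001, 0.643, 0.766, 0.0]
wrist_force: [0.3, 0.2, -1.2]
width: 55.6
finger_force: 20.0
```

Run:
```python
from h import *
stat()
go(639.5,-81.5,32,9.6,'holder')
```

```text
{'t': np.float64(24.867), 'joint_pos': array([ 0.604,  0.459, -0.682,  1.575,  0.302,  1.216,  0.042]), 'position': array([638.578, -77.359, 129.54 ]), 'orientation': array([-0.001,  0.643,  0.766,  0.   ]), 'wrist_force': array([ 0.277,  0.248, -1.237]), 'width': np.float64(55.583), 'finger_force': np.float64(20.0)}
holder shift [-4.3  0.2 97.5] turn [-0.001 -0.001  0.006]
```

Call:
apply_moves:
  deltas: "-2 0 10 0 0 0 255;-4 0 28 0 0 0 255;-4 0 46 0 0 0 255;-4 0 62 0 0 0 255;-4 0 75 0 0 0 255;-4 0 84 0 0 0 255;-4 0 90 0 0 0 255;-4 0 94 0 0 0 255;-4 0 97 0 0 0 255;-4 0 97 0 0 0 255;-4 0 97 0 0 0 255"

```text
t: 25.78
position: [640.2, -83.1, 33.1]
orientation: [0.0, 0.644, 0.765, 0.0]
wrist_force: [-0.5, -0.0, -1.1]
width: 55.8
finger_force: 20.0
```

Call:
apply_moves:
  deltas: "0 0 0 0 0 0 70;0 0 0 0 0 0 35;0 0 0 0 0 0 0;0 0 0 0 0 0 0;0 0 -15 0 0 0 0;0 0 -45 0 0 0 0;0 0 -80 0 0 0 0;0 0 -120 0 0 0 0;0 0 -150 0 0 0 0;0 0 -170 0 0 0 0;0 0 -180 0 0 0 0;0 0 -180 0 0 0 0"

```text
t: 26.78
position: [641.3, -82.9, 216.3]
orientation: [0.002, 0.644, 0.765, 0.001]
wrist_force: [-1.0, 0.0, -0.2]
width: 87.2
finger_force: 0.0
```

Run:
```python
from h import *
stat()
for n in('wrist','side','top'): top(n,639,-82,55,75)
for x,y in((652,262),(612,97),(658,-261)): top('side',x,y,55,75)
cam('side','side1.png')
```

```text
{'t': np.float64(26.783), 'joint_pos': array([ 0.622,  0.399, -0.701,  1.47 ,  0.261,  1.361,  0.079]), 'position': array([641.279, -82.923, 216.256]), 'orientation': array([0.002, 0.644, 0.765, 0.001]), 'wrist_force': array([-0.975,  0.024, -0.176]), 'width': np.float64(87.227), 'finger_force': np.float64(0.0)}
wrist 3600 z 63.634174 circ [640.1 -83.1] rect [639.8 -82.8] [56.  55.6] 9.8
side 291 z 63.43713 circ [638.4 -82.9] rect [638.9 -82.1] [56.7 59.4] 7.9
top 79 z 62.380665 circ [636.4 -59. ] rect [637.5 -65.7] [55.8 25.2] 9.9
side 607 z 63.56451 circ [653. 262.] rect [652.4 261.6] [64.8 66.8] 76.8
side 242 z 63.299187 circ [612.4  95.4] rect [611.9  94.7] [44.  52.1] 53.9
side 63 z 63.11094 circ [ 657.8 -261.2] rect [ 657.6 -261.5] [27.4 32.2] 34.5
```

View pics/side1.png

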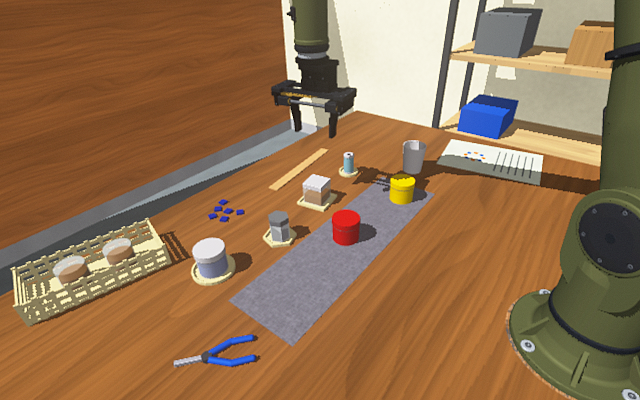

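All four stand in their holders: tub (212,260), jar (279,228), box (317,192) and spool (348,163). The cup and pliers are where they were, and the gripper is clear.

```bash
python3 -c "
from rig import robot
print(robot.finish_job())"
```

```text
the job is handed in; nothing more can be done
None
```

I put the tub, box, jar and spool upright in their own holders, each measured within about 2 mm of centre and flat on the floor (tops at about 63 mm), left the cup and pliers alone, and handed the job in at about 27 s; no verdict was returned.

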